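# Stir the polishing balls round the ring-shaped bowl

## Robot

A 7-joint arm with a two-finger parallel gripper is mounted at the origin on the work surface. World frame = base frame: x ahead of the robot, y to its left, z up, the work surface at z = 0. Lengths are in mm, angles in rad, forces in N, time in s.
With the tool pointing down it reaches from about 400 to 875 mm from the base axis. Payload 4.4 kg.
Tool frame: the origin (TCP) lies at the very end of the fingers, on their centre line; the grasp point (between the pads) lies 19 mm behind it; z points along the fingers, x is the direction in which the jaws open and shut, and the axes are right-handed (so a half turn about z gives the same grasp; the last joint's range is limited). The gripper opens to 85 mm and grips with 20 to 120 N. Pads are 22 mm wide; open, the fingers measure 114 mm over their backs; the gripper's body (76 mm by 85 mm) begins 54 mm behind the grasp point. The pads swing forward as they close: fully open they stand 13 mm farther back than shut.
Start: joints at [-1.389, 0.628, 0.038, 1.517, -0.027, 0.996, -0.02], TCP at [159.401, 630.166, 231.313] pointing down, gripper open.
Joint ranges: [-3.06, 3.06], [-0.37, 2.12], [-1.25, 1.32], [0.18, 2.47], [-1.1, 4.24], [0.23, 1.98], [-2.94, 2.94]. Speed limits (rad/s): [2.57, 2.57, 3.14, 3.14, 3.14, 3.14, 3.14].

## Interface

Orientations are given as [roll, pitch, yaw] about the fixed x, y, z axes, in that order (R = Rz(yaw) Ry(pitch) Rx(roll)).
In Python, from cell import ctrl, get_image, job, models gives the robot as it stands.
- The arm moves only by the tool move_arm, never from a script. Its argument "moves" is a list that holds one entry, the list of rows, each a list of 6 numbers: the shift along the tool's x, y, z in m, then the turn, a rotation vector about the tool's x, y, z in rad. A call has 1 to 20 rows; each row is the pose to reach, as a shift and turn from the pose commanded when the call began, along the tool's axes at that moment; what a row does not reach only later rows make up. A row lasts 1/8 s, in which the tool goes at most 62.5 mm and 10.7 degrees, less where a joint would pass 70% of its speed; a pose out of reach is approached as far as the arm can. A call with a gripper value outside its range is refused whole. "jaw" is the opening, from 0 (shut) to 1 (fully open), set as the call begins (left out, the last holds). The fingers move at their own pace and stop on an object; the grip force is fixed at half the most. Time passes only in rows, so rows that repeat a pose let the fingers close. It gives the time, the measured TCP pose, the force and the opening at its end, in the units of the state.
- ctrl.read_state(): the state, without advancing time (a new reading comes with each control period).
- get_image(name): name is "scene" or "top"; returns a dict with "color" (480x640x3 uint8, blue, green, red), "fov_y" (degrees; the focal length in pixels is half the picture's height over the tangent of half this angle, whatever the lens; pixels are square), "cx", "cy" (the principal point, pixels), "origin" and "orientation" of the camera in the world. Camera axes: x right, y up, looking along -z (the intrinsics and any distortion apply to the point x, -y, -z); pixel columns grow to the right and rows downward; lengths in mm; the calibration is good to about 2 mm. A picture is of the moment at which its call begins. There is no depth.
- job.finish_job(): hands the job in, once; it reports no verdict.
Trained networks look in the newest picture that a camera, given by its name, has taken for a name from the list of things; names that differ only in an ending like _2 or _b are one class to them, and where a whole thing is asked for, a point or a joint stands for the part that bears it (a point fixed in the world has none). Each returns a list of dicts, best first, with "score" (0 to 1); they miss things now and then, are a little off and sometimes report something else, mostly with a low value. They report only what shows in the picture. A call takes as long as a camera call.
- models.cut_out(camera, thing): "pixels" (480x640 bool, what is visible of it) and "uv" ([column, row] in pixels, amid what is visible of it).
- models.place_of(camera, thing): "uv" ([column, row] in pixels: a listed point, or the origin of a listed thing).
The state is a dict: "clock": time; "qpos": joint angles; "qd": joint speeds; "tau": joint torques, N m; "eef_pos": TCP position; "tool_rot": TCP orientation; "force": force on the tool from outside, world axes, zero at the start; "torque": the same for the moment, N m; "width": finger opening in mm.
Only numpy, scipy, OpenCV 4.12 (cv2) and the standard library are available. Lean on these libraries where they do the work, as an engineer would, in place of code of your own. Each camera call takes 0.05 s, during which the arm holds its last target.

## Task

The ceramic balls in the polishing bowl have bunched up on one side. Take the wooden stick from its tray and, with its foot kept down near the bowl's floor, stir them round the centre post, two or three full turns, so that they spread into the empty side and none is left where it lay; spill none. Then stand the stick upright on its tray again and let go, leaving the other things on the bench where they are.

Things in the scene. Friction and masses are not known exactly. Their poses are not given: they have to be found in the camera images.
- bowl: Fixed grey ring-shaped bowl, open on top, 210 mm across outside, rim 65 mm above the bench, inner wall 200 mm across. Between its centre post and wall runs a channel 80 mm wide (middle line: radius 60 mm), flat floor 8 mm above the bench. Origin on the bench at its centre, z up. The balls start bunched round its +x side; about 150 degrees round its -x side are empty, room to lower the stick.
- post_top (a point): Centre of the flat top of the bowl's fixed centre post, 48 mm above the bench; the post is 40 mm in diameter and stands on the bowl's floor.
- stick_center (a point): Loose wooden stirring stick like a slim pestle, 140 mm long, about 140 g, standing upright on the tray at the start. Its lowest 34 mm is a round foot 30 mm across, flat below; above is a plain handle 20 mm square, its flat sides facing x and y. This point is on its axis, 70 mm above its underside; z points to its top.
- stick_foot (a point): Centre of the flat underside of the stick's foot, 70 mm below stick_center along the stick; z up along the stick.
- tray: Fixed flat aluminium tray, 130 mm square, with a rim 4 mm thick and 12 mm high; its inner floor is 4 mm above the bench. Origin on the bench at the tray's centre, z up. The stick starts on it, and goes back on it.
- bead0_center (a point): Loose white ceramic polishing ball, glazed and slick, 20 mm in diameter, 11 g, one of nine alike, lying in the bowl's channel. This point is its centre.
- bead1_center (a point): Loose white ceramic polishing ball, glazed and slick, 20 mm in diameter, 11 g, one of nine alike, lying in the bowl's channel. This point is its centre.
- bead2_center (a point): Loose white ceramic polishing ball, glazed and slick, 20 mm in diameter, 11 g, one of nine alike, lying in the bowl's channel. This point is its centre.
- bead3_center (a point): Loose white ceramic polishing ball, glazed and slick, 20 mm in diameter, 11 g, one of nine alike, lying in the bowl's channel. This point is its centre.
- bead4_center (a point): Loose white ceramic polishing ball, glazed and slick, 20 mm in diameter, 11 g, one of nine alike, lying in the bowl's channel. This point is its centre.
- bead5_center (a point): Loose white ceramic polishing ball, glazed and slick, 20 mm in diameter, 11 g, one of nine alike, lying in the bowl's channel. This point is its centre.
- bead6_center (a point): Loose white ceramic polishing ball, glazed and slick, 20 mm in diameter, 11 g, one of nine alike, lying in the bowl's channel. This point is its centre.
- bead7_center (a point): Loose white ceramic polishing ball, glazed and slick, 20 mm in diameter, 11 g, one of nine alike, lying in the bowl's channel. This point is its centre.
- bead8_center (a point): Loose white ceramic polishing ball, glazed and slick, 20 mm in diameter, 11 g, one of nine alike, lying in the bowl's channel. This point is its centre.
- tape: Bystander: loose roll of blue tape lying flat, 104 mm across, 48 mm high, hole 76 mm. Origin at the centre of its underside.
- breadboard: Bystander: loose white circuit breadboard, 165 x 55 x 10 mm, with two black chips, long side along its x. Origin at the centre of its underside.
- driver: Bystander: loose black-handled screwdriver, 180 mm long, lying on the bench beyond the work, along its own x axis. Origin under its middle.

How it is judged:
By the outcome, as a careful person would: the job done as asked, in the order asked, and still so for the second after the job is handed in, with the robot touching nothing.
It also fails if it takes over 70 s, if anything falls off the work surface, if the arm or the gripper's body presses on something with over 40 N, if the wrist force passes 120 N, or if a joint passes its speed limit or range.

## Working session

There is one attempt and no reset: what is moved stays moved. The work goes in short steps, Python scripts to look and compute and a tool call to move; the robot and the scene stay as the last step left them, time stands still between calls to the robot, and variables do not carry over. Pictures are saved under pics/ and viewed, and the job is handed in when it is done.

Besides the shell and the picture viewer there is one more tool, called after "Request:" as name([rows], argument=value, ...), one row to a line, values as JSON. move_arm: Moves the arm, as the interface text tells. Its arguments: {"type":"object","properties":{"moves":{"type":"array","items":{"type":"array","items":{"type":"array","items":{"type":"number"}}}},"jaw":{"type":"number"}},"required":["moves"]}

```bash
mkdir -p pics; ls; cat > h.py <<'E'
import numpy as np, cv2
from cell import ctrl, get_image, job, models
from scipy.spatial.transform import Rotation as R
def cam(im):
    f=240/np.tan(np.radians(im['fov_y'])/2); o=np.array(im['origin'],float); q=np.array(im['orientation'],float)
    return f,o,(R.from_euler('xyz',q).as_matrix() if q.shape==(3,) else q)
def ray(im,uv,z):
    f,o,M=cam(im); d=M@np.array([(uv[0]-im['cx'])/f,-(uv[1]-im['cy'])/f,-1]); return o+d*(z-o[2])/d[2]
def proj(im,p):
    f,o,M=cam(im); c=M.T@(np.array(p)-o); return im['cx']+f*c[0]/-c[2], im['cy']-f*c[1]/-c[2]
E
python3 - <<'E'
from h import *
for n in('scene','top'):
    im=get_image(n); cv2.imwrite(f'pics/{n}0.png',im['color']); print({k:v for k,v in im.items() if k!='color'})
    for t,z in(('bowl',0),('post_top',48),('stick_center',74),('stick_foot',4),('tray',0),('bead0_center',18),('tape',0),('breadboard',0),('driver',0)):
        for r in models.place_of(n,t)[:12]: print(n,t,round(r['score'],2),np.round(r['uv'],1),ray(im,r['uv'],z).round(1))
s=ctrl.read_state();print(s)
E
```

```text
pics
{'fov_y': 53.53985502453881, 'cx': 323.8533257592289, 'cy': 237.86394877675326, 'origin': array([ 982.47489589, -407.5301298 ,  982.85454239]), 'orientation': array([ 0.54513608, -0.00465866,  0.75830386])}
scene bowl 0.64 [358.3 195.8] [553.2 180.3   0. ]
scene post_top 0.75 [358.6 191. ] [565.1 163.   48. ]
scene stick_center 0.56 [276.8 255.4] [ 562.9 -107.9   74. ]
scene stick_center 0.55 [358.7 196.8] [588.1 134.5  74. ]
scene stick_foot 0.56 [278.6 272.7] [ 566.6 -113.4    4. ]
scene tray 0.72 [276.8 274.5] [ 565.3 -118.3    0. ]
scene bead0_center 0.4 [385.2 196.2] [610.7 215.1  18. ]
scene bead0_center 0.16 [392.1 281.4] [773.2  43.1  18. ]
scene tape 0.61 [369.4 126.7] [417.  382.7   0. ]
scene tape 0.38 [389.9 280.7] [764.5  49.4   0. ]
scene breadboard 0.71 [146.1 325.5] [ 449.6 -399.1    0. ]
scene breadboard 0.32 [349.4 180.8] [504.5 200.6  -0. ]
scene driver 0.88 [393.1 281.7] [771.5  52.5   0. ]
scene driver 0.63 [365.7 181.6] [537.  227.9   0. ]
{'fov_y': 46.38370181810876, 'cx': 311.8720752988249, 'cy': 241.4339630085876, 'origin': array([ 513.10142314,   22.656
[... 736 characters left out ...]
0.56 [308.9 168.7] [771.9  42.6   0. ]
{'clock': 1.0, 'qpos': array([-1.38881276,  0.62841511,  0.03847943,  1.51739752, -0.02702161,
        0.99627541, -0.02000799]), 'qd': array([-0.00191446, -0.00159354,  0.00014093, -0.00033793,  0.0001122 ,
        0.00065116, -0.00031409]), 'tau': array([ 6.30374288e-04, -5.63277304e+01,  1.22546565e+00, -1.93787420e+01,
        1.08768395e-02,  1.31277313e-03,  1.48055699e-05]), 'eef_pos': array([159.37731152, 630.18017429, 231.30403196]), 'tool_rot': array([-3.14152633e+00, -2.10151611e-05,  1.32298471e+00]), 'force': array([-1.08257104,  0.34739048,  0.05305687]), 'torque': array([-0.03609021, -0.02518241, -0.04942107]), 'width': 85.48908126228616}
```

View pics/scene0.png

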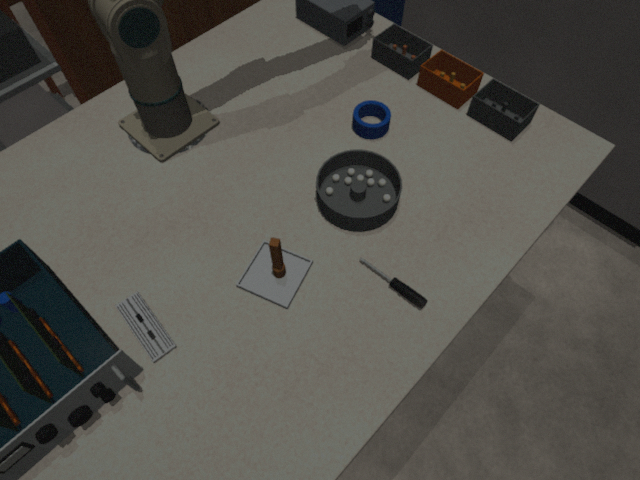

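View pics/top0.png

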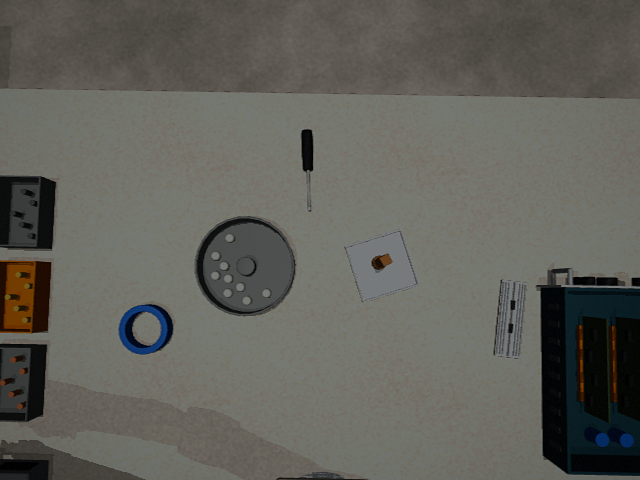

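Both pictures show the bowl (top view around (246,266)) with nine balls on its left and lower side. The stick stands on the tray at about (380,262), the tape is at (146,329) and the driver at (307,170). I'll measure these more closely.

```bash
python3 - <<'E'
from h import *
for n in('top','scene'):
    im=get_image(n)
    for t,z in(('bowl',None),('stick_center',None),('tray',None)):
        r=models.cut_out(n,t)
        for k in r[:2]:
            m=k['pixels']; ys,xs=np.where(m); print(n,t,k['score'],np.round(k['uv'],1),m.sum(),xs.min(),xs.max(),ys.min(),ys.max())
            c,_=cv2.findContours(m.astype(np.uint8),0,1); c=max(c,key=cv2.contourArea)
            if t=='tray': print(cv2.minAreaRect(c))
            if t=='bowl' and n=='top':
                h=cv2.convexHull(c)[:,0].astype(float); P=np.array([ray(im,u,65)[:2] for u in h])
                A=np.c_[2*P,np.ones(len(P))]; s=np.linalg.lstsq(A,(P**2).sum(1),rcond=None)[0]; print('circle@65',s[:2],np.sqrt(s[2]+s[:2]@s[:2]))
    if n=='top':
        g=cv2.cvtColor(im['color'],cv2.COLOR_BGR2GRAY); 
        hsv=cv2.cvtColor(im['color'],cv2.COLOR_BGR2HSV)
        crop=np.hstack([cv2.resize(im['color'][y:y+100,x:x+100],(400,400),interpolation=cv2.INTER_CUBIC) for x,y in((196,216),(330,215))])
    else: crop=np.hstack([cv2.resize(im['color'][y:y+100,x:x+100],(400,400),interpolation=cv2.INTER_CUBIC) for x,y in((308,140),(228,220))])
    cv2.imwrite(f'pics/{n}1.png',np.clip(crop*1.6,0,255).astype(np.uint8))
E
```

```text
top bowl 0.69 [232.8 237.1] 49 226 233 234 241
circle@65 [608.53292693 206.2278611 ] 7.933804962630318
top bowl 0.55 [245.7 263.6] 7504 194 295 216 315
circle@65 [550.82365486 173.60851427] 104.88319975956041
top stick_center 0.48 [381.5 259.7] 217 371 391 254 269
top tray 0.67 [383.  258.8] 185 372 391 255 267
((381.35296630859375, 261.41180419921875), (11.156638145446777, 19.402849197387695), 75.96376037597656)
top tray 0.57 [385.3 268.1] 3287 345 418 229 301
((381.8042907714844, 265.3736572265625), (59.654998779296875, 60.60947799682617), 72.6459732055664)
scene bowl 0.67 [356.6 190.7] 5635 315 402 148 232
scene stick_center 0.84 [278.6 258.7] 478 268 285 237 277
scene tray 0.58 [273.2 277.8] 2645 236 311 240 307
((273.70001220703125, 272.60003662109375), (58.13776397705078, 56.79612731933594), 26.56505012512207)
```

```bash
sleep 1
```

```text
(no output)
```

View pics/top1.png

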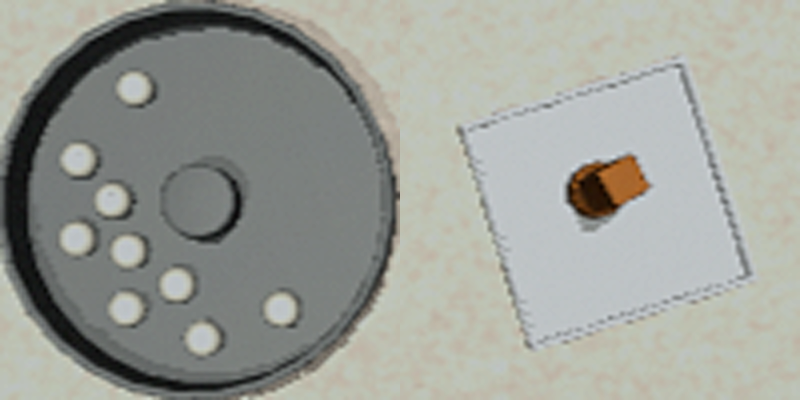

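View pics/scene1.png

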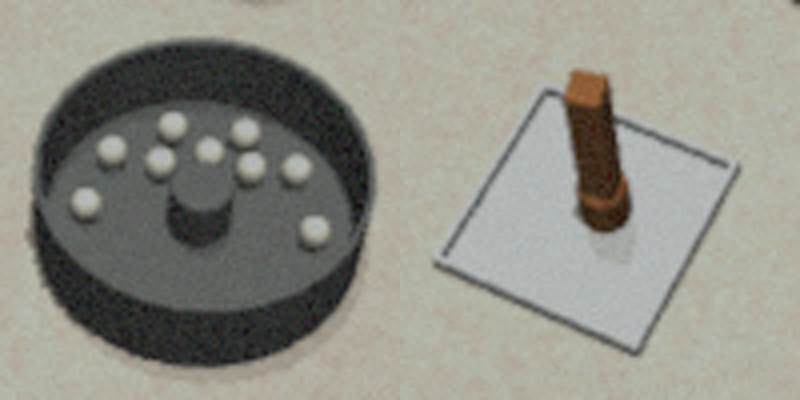

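```bash
python3 - <<'E'
from h import *
im=get_image('top'); sc=get_image('scene')
print('post top', ray(im,(246+.0,266.4),48), 'scene',ray(sc,(308+200/4,140+188/4),48))
print('sticktop', ray(im,(386.5,259.3),144), 'scene',ray(sc,(228+187/4,220+84/4),144))
g=cv2.cvtColor(im['color'],cv2.COLOR_BGR2GRAY)
m=(g>110).astype(np.uint8); mask=np.zeros_like(m); cv2.circle(mask,(246,266),46,1,-1)
n,l,st,c=cv2.connectedComponentsWithStats(m*mask)
for i in range(1,n):
    if st[i,4]>10:
        p=ray(im,c[i],18); d=p[:2]-[550.8,174]; print(st[i,4],c[i].round(1),p.round(1),'r',np.hypot(*d).round(1),'ang',np.degrees(np.arctan2(d[1],d[0])).round())
# overlay & big crop of stick
z=im['color'][240:290,360:410]; z=cv2.resize(z,(500,500),interpolation=cv2.INTER_CUBIC)
w=sc['color'][230:290,250:310]; w=cv2.resize(w,(300*5//3,500),interpolation=cv2.INTER_CUBIC)[:, :300] if 0 else cv2.resize(sc['color'][232:292,258:294],(300,500),interpolation=cv2.INTER_CUBIC)
cv2.imwrite('pics/stick2.png',np.clip(np.hstack([z,w])*1.8,0,255).astype(np.uint8))
for p in ((572,-113,4),(572,-113,38),(572,-113,144)): print(proj(im,p),proj(sc,p))
E
```

```text
post top [549.61303244 171.46548827  48.        ] scene [555.97439528 171.14288764  48.        ]
sticktop [ 565.34388107 -114.2666236   144.        ] scene [ 567.66499796 -110.5073573   144.        ]
37 [228.9 237.5] [613.1 214.3  18. ] r 74.2 ang 33.0
39 [214.9 255.1] [573.9 243.8  18. ] r 73.5 ang 72.0
35 [223.2 265.5] [551.5 225.   18. ] r 51.0 ang 89.0
37 [214.5 275.1] [530.5 243.3  18. ] r 72.3 ang 106.0
37 [227.2 278.2] [524.1 215.3  18. ] r 49.2 ang 123.0
36 [239.5 286.8] [506.  188.1  18. ] r 47.0 ang 162.0
39 [227.  292.8] [492.5 214.9  18. ] r 71.2 ang 145.0
39 [265.7 292.9] [493.9 130.9  18. ] r 71.4 ang -143.0
38 [245.9 300.1] [477.6 173.4  18. ] r 73.2 ang -180.0
(np.float64(377.93848315093925), np.float64(259.1671652570812)) (np.float64(280.35208362371355), np.float64(274.02018174731603))
(np.float64(379.6961565734791), np.float64(258.43885744484555)) (np.float64(279.235126481893), np.float64(267.1302513507096))
(np.float64(385.8760146962587), np.float64(255.87817757587158)) (np.float64(275.3249262488313), np.float64(243.01025029258622))
```

```bash
sleep 1
```

```text
(no output)
```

View pics/stick2.png

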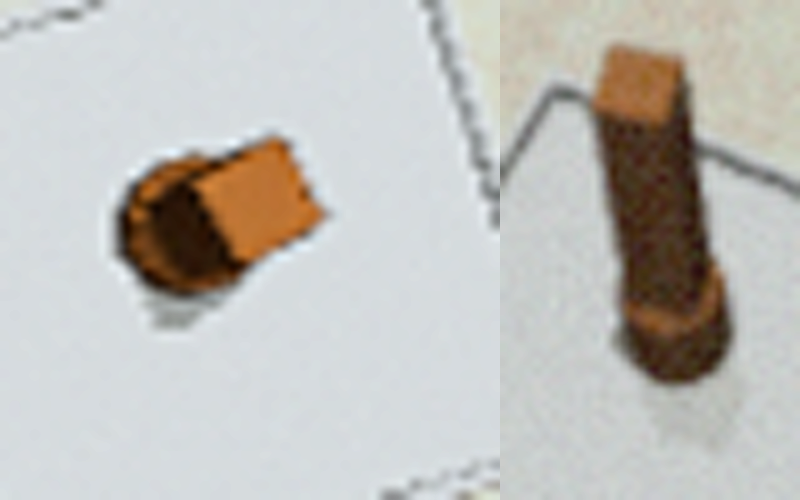

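```bash
python3 - <<'E'
from h import *
im=get_image('top'); sc=get_image('scene')
cs=[(190,185),(283,138),(325,213),(240,265)]
P=[ray(im,((a+.5)/10+359.5,(b+.5)/10+239.5),144)[:2] for a,b in cs]
print(np.round(P,1),np.mean(P,0))
cs2=[(112,45),(185,58),(168,122),(98,105)]
Q=[ray(sc,((a+.5)*.12+257.5,(b+.5)*.12+231.5),144)[:2] for a,b in cs2]
print(np.round(Q,1),np.mean(Q,0))
for X in(P,Q):
  for i in range(4):
    d=X[(i+1)%4]-X[i]; print(np.hypot(*d).round(1),np.degrees(np.arctan2(d[1],d[0])).round(1))
# tray corners top crop
T=[ray(im,((a-400+.5)/4+329.5,(b+.5)/4+214.5),12)[:2] for a,b in((462,128),(682,60),(750,275),(530,347))]
print('tray',np.round(T,1),np.mean(T,0))
T=[ray(sc,((a-400+.5)/4+227.5,(b+.5)/4+219.5),12)[:2] for a,b in((437,262),(546,90),(738,166),(637,352))]
print('tray',np.round(T,1),np.mean(T,0))
for n,i in(('top',im),('scene',sc)):
    v=cv2.resize(i['color'],None,fx=1,fy=1).copy()
    for r,z,c in((105,65,(0,0,255)),(100,65,(0,255,255)),(100,8,(255,0,255)),(20,48,(0,255,0))):
        pts=np.array([proj(i,(551+r*np.cos(a),173+r*np.sin(a),z)) for a in np.linspace(0,6.3,90)])
        S=4; x0,y0=(196,216) if n=='top' else(308,140)
        if z==65 and r==105: big=cv2.resize(v[y0:y0+100,x0:x0+100],(400,400),interpolation=cv2.INTER_CUBIC)
        cv2.polylines(big,[np.int32((pts-[x0,y0]+.5)*4)],True,c,1)
    cv2.imwrite(f'pics/ov_{n}.png',big); 
a=cv2.imread('pics/ov_top.png');b=cv2.imread('pics/ov_scene.png');cv2.imwrite('pics/ov.png',np.hstack([a,b]))
E
```

```text
[[ 567.5  -98.8]
 [ 577.  -116.8]
 [ 562.5 -125.1]
 [ 552.1 -108.6]] [ 564.77886504 -112.32329745]
[[ 555.  -109.1]
 [ 570.8  -99.3]
 [ 581.  -114.8]
 [ 565.1 -123.3]] [ 567.98549016 -111.65898873]
20.4 -62.2
16.7 -150.2
19.5 122.3
18.3 32.6
18.6 32.0
18.6 -56.7
18.1 -151.9
17.4 125.4
tray [[ 597.8  -40.1]
 [ 637.3 -160.2]
 [ 520.4 -197.8]
 [ 479.2  -78.6]] [ 558.69588356 -119.16545103]
tray [[ 524.7 -202.1]
 [ 486.4  -83.3]
 [ 604.5  -41.5]
 [ 645.1 -162.6]] [ 565.20232712 -122.38871661]
```

```bash
sleep 2
```

```text
(no output)
```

View pics/ov.png

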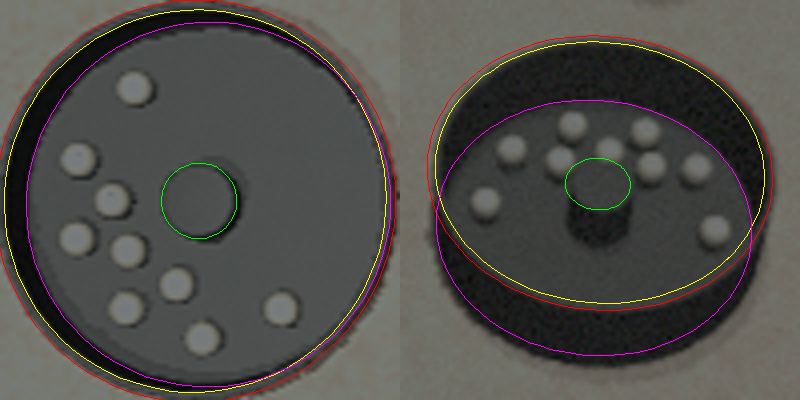

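```bash
cat >> h.py <<'E'
def rows(targets):
    """targets: list of (x,y,z,yawdeg) world, tool down; prints rows rel. to current pose"""
    s=ctrl.read_state(); M=R.from_euler('xyz',s['tool_rot']).as_matrix(); p=np.array(s['eef_pos']); out=[]
    for x,y,z,w in targets:
        d=M.T@(np.array([x,y,z])-p)/1000; Rt=R.from_euler('xyz',[np.pi,0,np.radians(w)]).as_matrix()
        v=R.from_matrix(M.T@Rt).as_rotvec(); out.append([round(float(a),4) for a in d]+[round(float(a),3)+0 for a in v])
    print(str([out]).replace(' ',''))
E
python3 - <<'E'
from h import *
rows([(480,300,225,55),(566,-112,190,31)])
E
```

```text
[[[-0.2414,0.3918,0.0063,0.0,0.0,0.363],[-0.6197,0.5762,0.0413,0.0,0.0,0.782]]]
```

Request:
move_arm([
  [[-0.241,0.392,0.006,0,0,0.363],[-0.241,0.392,0.006,0,0,0.363],[-0.241,0.392,0.006,0,0,0.363],[-0.241,0.392,0.006,0,0,0.363],[-0.241,0.392,0.006,0,0,0.363],[-0.241,0.392,0.006,0,0,0.363],[-0.241,0.392,0.006,0,0,0.363],[-0.241,0.392,0.006,0,0,0.363],[-0.62,0.576,0.041,0,0,0.782],[-0.62,0.576,0.041,0,0,0.782],[-0.62,0.576,0.041,0,0,0.782],[-0.62,0.576,0.041,0,0,0.782],[-0.62,0.576,0.041,0,0,0.782],[-0.62,0.576,0.041,0,0,0.782],[-0.62,0.576,0.041,0,0,0.782],[-0.62,0.576,0.041,0,0,0.782],[-0.62,0.576,0.041,0,0,0.782],[-0.62,0.576,0.041,0,0,0.782],[-0.62,0.576,0.041,0,0,0.782]],
], jaw=1)

```text
clock: 3.98
eef_pos: [565.9, -110.6, 190.4]
tool_rot: [-3.141, -0.0, 0.543]
force: [0.1, 0.3, 0.3]
width: 85.7
```

```bash
python3 - <<'E'
from h import *
rows([(566.4,-112,81,31)])
a=get_image('top');b=get_image('scene')
cv2.imwrite('pics/g1.png',np.clip(np.hstack([cv2.resize(a['color'][200:320,320:440],(400,400)),cv2.resize(b['color'][180:300,210:330],(400,400))])*1.6,0,255).astype(np.uint8))
E
```

```text
[[[-0.0003,0.0015,0.1094,0.0,0.0,0.002]]]
```

```bash
sleep 1
```

```text
(no output)
```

View pics/g1.png

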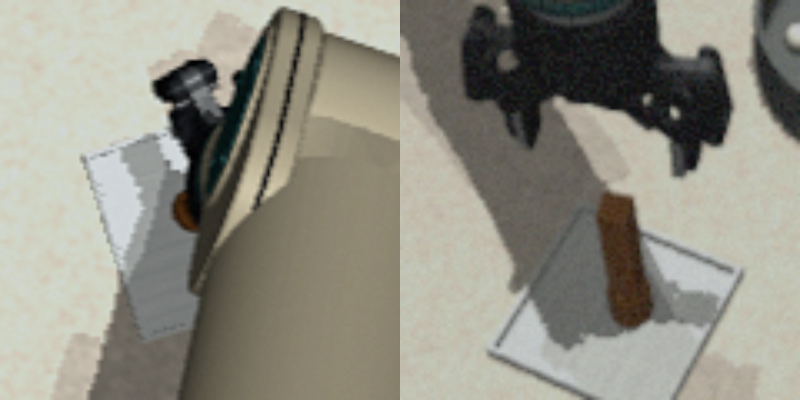

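The fingers are open directly above the stick (scene crop: the tip spans (525,140) to (680,170) and the stick top is at (617,205)). Next I'll go down, then grip.

Request:
move_arm([
  [[0,0.001,0.025,0,0,0],[0,0.001,0.05,0,0,0],[0,0.001,0.075,0,0,0],[0,0.001,0.095,0,0,0],[0,0.001,0.109,0,0,0],[0,0.001,0.109,0,0,0],[0,0.001,0.109,0,0,0]],
])

```text
clock: 4.95
eef_pos: [566.8, -113.1, 82.0]
tool_rot: [3.141, -0.001, 0.541]
force: [0.2, -0.7, -0.0]
width: 85.9
```

Request:
move_arm([
  [[0,0,0,0,0,0],[0,0,0,0,0,0],[0,0,0,0,0,0],[0,0,0,0,0,0],[0,0,0,0,0,0],[0,0,0,0,0,0]],
], jaw=0)

```text
clock: 5.7
eef_pos: [566.6, -113.0, 81.6]
tool_rot: [3.141, -0.001, 0.541]
force: [0.8, 0.2, 2.6]
width: 19.4
```

Request:
move_arm([
  [[0,0,-0.02,0,0,0],[0,0,-0.04,0,0,0],[0,0,-0.06,0,0,0],[0,0,-0.08,0,0,0],[0,0,-0.1,0,0,0],[0,0,-0.1,0,0,0]],
])

```text
clock: 6.45
eef_pos: [566.8, -113.2, 182.1]
tool_rot: [3.14, -0.001, 0.541]
force: [-0.1, -0.7, -2.0]
width: 19.2
```

```bash
python3 - <<'E'
from h import *
a=get_image('top');b=get_image('scene')
cv2.imwrite('pics/g2.png',np.clip(np.hstack([cv2.resize(a['color'][200:320,320:440],(400,400)),cv2.resize(b['color'][150:300,200:350],(400,400))])*1.6,0,255).astype(np.uint8))
s=ctrl.read_state();print(s['eef_pos'],s['force'],s['width'])
E
```

```text
[ 565.54069541 -112.8389724   180.41983106] [-0.69921448  0.20877526 -2.12038897] 19.244023465453655
```

View pics/g2.png

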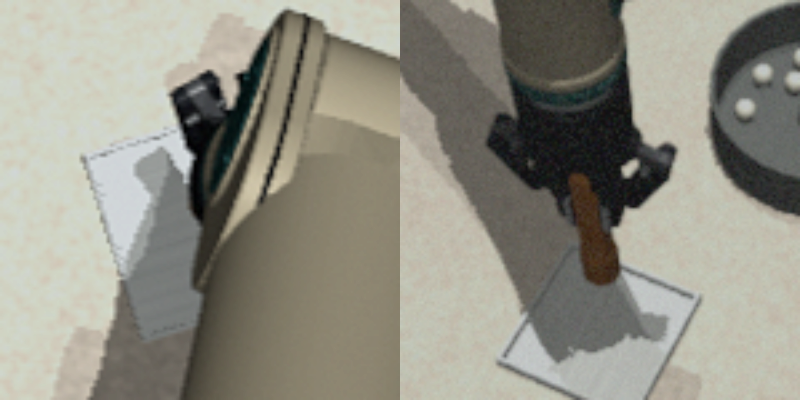

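```bash
python3 - <<'E'
from h import *
rows([(586,123,182,31),(586,123,89.5,31)])
E
```

```text
[[[0.139,-0.1916,-0.0015,-0.001,0.001,0.0],[0.1391,-0.1915,0.091,-0.001,0.001,0.0]]]
```

Request:
move_arm([
  [[0.02,-0.028,0,0,0,0],[0.05,-0.069,0,0,0,0],[0.08,-0.11,0,0,0,0],[0.11,-0.152,0,0,0,0],[0.13,-0.18,0,0,0,0],[0.139,-0.192,0,0,0,0],[0.139,-0.192,0.02,0,0,0],[0.139,-0.192,0.04,0,0,0],[0.139,-0.192,0.06,0,0,0],[0.139,-0.192,0.08,0,0,0],[0.139,-0.192,0.091,0,0,0],[0.139,-0.192,0.091,0,0,0],[0.139,-0.192,0.091,0,0,0]],
])

```text
clock: 8.18
eef_pos: [587.1, 122.8, 90.9]
tool_rot: [3.141, -0.001, 0.541]
force: [0.4, 0.2, -0.8]
width: 19.3
```

```bash
python3 - <<'E'
from h import *
s=ctrl.read_state();print(s['eef_pos'],s['force'],s['width'],s['clock'])
a=get_image('top');b=get_image('scene')
cv2.imwrite('pics/g3.png',np.clip(np.hstack([cv2.resize(a['color'][200:330,180:310],(400,400)),cv2.resize(b['color'][120:240,300:420],(400,400))])*1.6,0,255).astype(np.uint8))
T=[]
for k in range(1,21):
    t=np.radians(-55+18*k); r=60; T.append((552+r*np.cos(t),172+r*np.sin(t),89.5,31))
rows(T)
E
```

```text
[587.05607603 122.75406882  90.85462995] [ 0.36707948  0.24589506 -0.8393818 ] 19.290322495835913 8.175
[[[0.0175,-0.0044,0.0016,0.001,-0.001,0.0],[0.0336,-0.0141,0.0016,0.001,-0.001,0.0],[0.046,-0.0283,0.0017,0.001,-0.001,0.0],[0.0533,-0.0455,0.0017,0.001,-0.001,0.0],[0.0549,-0.0642,0.0016,0.001,-0.001,0.0],[0.0507,-0.0825,0.0016,0.001,-0.001,0.0],[0.041,-0.0986,0.0016,0.001,-0.001,0.0],[0.0268,-0.1109,0.0016,0.001,-0.001,0.0],[0.0096,-0.1183,0.0016,0.001,-0.001,0.0],[-0.0091,-0.1199,0.0015,0.001,-0.001,0.0],[-0.0274,-0.1157,0.0015,0.001,-0.001,0.0],[-0.0435,-0.106,0.0015,0.001,-0.001,0.0],[-0.0558,-0.0918,0.0015,0.001,-0.001,0.0],[-0.0632,-0.0745,0.0015,0.001,-0.001,0.0],[-0.0648,-0.0558,0.0015,0.001,-0.001,0.0],[-0.0606,-0.0375,0.0015,0.001,-0.001,0.0],[-0.0509,-0.0215,0.0015,0.001,-0.001,0.0],[-0.0367,-0.0091,0.0015,0.001,-0.001,0.0],[-0.0194,-0.0018,0.0016,0.001,-0.001,0.0],[-0.0007,-0.0002,0.0016,0.001,-0.001,0.0]]]
```

View pics/g3.png

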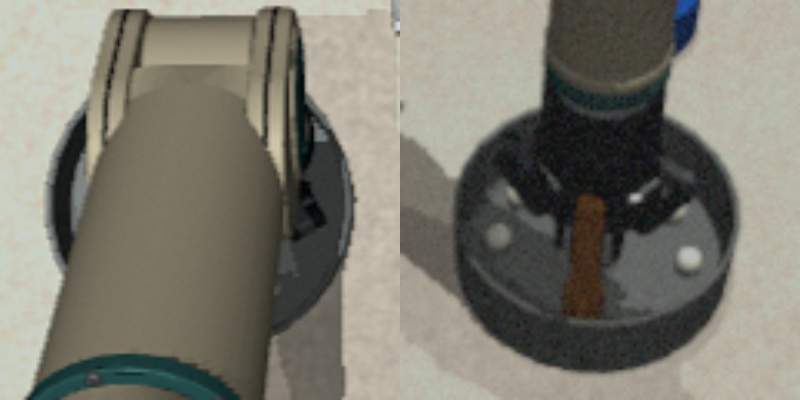

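The stick is down in the empty sector, with a ball visible at each end (scene crop (498,235) and (690,258)). First turn.

Request:
move_arm([
  [[0.017,-0.004,0.001,0,0,0],[0.033,-0.014,0.001,0,0,0],[0.046,-0.028,0.001,0,0,0],[0.053,-0.045,0.001,0,0,0],[0.055,-0.064,0.001,0,0,0],[0.051,-0.082,0.001,0,0,0],[0.041,-0.098,0.001,0,0,0],[0.027,-0.111,0.001,0,0,0],[0.01,-0.118,0.001,0,0,0],[-0.009,-0.12,0.001,0,0,0],[-0.027,-0.116,0.001,0,0,0],[-0.043,-0.106,0.001,0,0,0],[-0.056,-0.092,0.001,0,0,0],[-0.063,-0.074,0.001,0,0,0],[-0.065,-0.056,0.001,0,0,0],[-0.061,-0.037,0.001,0,0,0],[-0.051,-0.021,0.001,0,0,0],[-0.037,-0.009,0.001,0,0,0],[-0.019,-0.002,0.001,0,0,0],[0,0,0.001,0,0,0]],
])

```text
clock: 10.78
eef_pos: [588.3, 121.9, 89.3]
tool_rot: [3.141, -0.001, 0.54]
force: [-0.6, -0.4, -2.3]
width: 18.9
```

```bash
cat > look.py <<'E'
import sys
from h import *
s=ctrl.read_state();print(np.round(s['eef_pos'],1),np.round(s['force'],1),s['width'],s['clock'],s['tool_rot'])
a=get_image('top');b=get_image('scene')
cv2.imwrite(sys.argv[1],np.clip(np.hstack([cv2.resize(a['color'][200:330,180:310],(400,400)),cv2.resize(b['color'][120:240,300:420],(400,400))])*1.6,0,255).astype(np.uint8))
E
python3 look.py pics/t1.png
```

```text
[588.3 121.9  89.3] [-0.6 -0.4 -2.3] 18.929842836753142 10.775 [ 3.14079430e+00 -5.10516797e-04  5.39503419e-01]
```

View pics/t1.png

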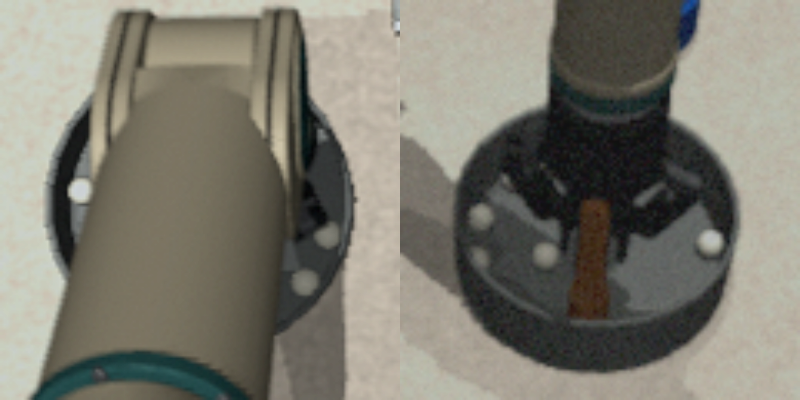

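One turn done: balls have moved into the lower right, which was empty. Scene crop shows them near (545,253), (480,215), (480,257) and (710,242). Turn 2 will use a wider radius.

```bash
python3 - <<'E'
from h import *
# relative to nominal commanded (586.4,122.9): use exact geometry
def go(rf):
    y=np.radians(31); out=[]
    p0=np.array([552+60*np.cos(np.radians(-55)),172+60*np.sin(np.radians(-55))])
    for k in range(1,21):
        t=np.radians(-55+18*k); r=rf(k); d=np.array([552+r*np.cos(t),172+r*np.sin(t)])-p0
        out.append([round(d@[np.cos(y),np.sin(y)]/1000,3)+0.,round(d@[np.sin(y),-np.cos(y)]/1000,3)+0.,0,0,0,0])
    print(str([out]))
go(lambda k:60+12*min(1,k/3,(20-k)/2))
go(lambda k:60-11*np.sin(2*np.pi*3*k/20))
E
```

```text
[[[np.float64(0.02), np.float64(-0.001), 0, 0, 0, 0], [np.float64(0.04), np.float64(-0.008), 0, 0, 0, 0], [np.float64(0.057), np.float64(-0.022), 0, 0, 0, 0], [np.float64(0.066), np.float64(-0.042), 0, 0, 0, 0], [np.float64(0.068), np.float64(-0.065), 0, 0, 0, 0], [np.float64(0.063), np.float64(-0.087), 0, 0, 0, 0], [np.float64(0.051), np.float64(-0.106), 0, 0, 0, 0], [np.float64(0.034), np.float64(-0.121), 0, 0, 0, 0], [np.float64(0.013), np.float64(-0.13), 0, 0, 0, 0], [np.float64(-0.009), np.float64(-0.132), 0, 0, 0, 0], [np.float64(-0.031), np.float64(-0.127), 0, 0, 0, 0], [np.float64(-0.05), np.float64(-0.115), 0, 0, 0, 0], [np.float64(-0.065), np.float64(-0.098), 0, 0, 0, 0], [np.float64(-0.074), np.float64(-0.077), 0, 0, 0, 0], [np.float64(-0.076), np.float64(-0.055), 0, 0, 0, 0], [np.float64(-0.071), np.float64(-0.033), 0, 0, 0, 0], [np.float64(-0.059), np.float64(-0.014), 0, 0, 0, 0], [np.float64(-0.042), np.float64(0.001), 0, 0, 0, 0], [np.float64(-0.02), np.float64(0.004), 0, 0, 0, 0], [np.float64(0.0), np.float64(0.0), 0, 0, 0, 0]]]
[[[np.float64(0.015), np.float64(-0.012
[... 319 characters left out ...]
0, 0, 0, 0], [np.float64(0.022), np.float64(-0.102), 0, 0, 0, 0], [np.float64(0.008), np.float64(-0.109), 0, 0, 0, 0], [np.float64(-0.008), np.float64(-0.12), 0, 0, 0, 0], [np.float64(-0.03), np.float64(-0.124), 0, 0, 0, 0], [np.float64(-0.049), np.float64(-0.114), 0, 0, 0, 0], [np.float64(-0.058), np.float64(-0.093), 0, 0, 0, 0], [np.float64(-0.056), np.float64(-0.073), 0, 0, 0, 0], [np.float64(-0.053), np.float64(-0.056), 0, 0, 0, 0], [np.float64(-0.054), np.float64(-0.04), 0, 0, 0, 0], [np.float64(-0.053), np.float64(-0.019), 0, 0, 0, 0], [np.float64(-0.042), np.float64(0.0), 0, 0, 0, 0], [np.float64(-0.021), np.float64(0.007), 0, 0, 0, 0], [np.float64(0.0), np.float64(0.0), 0, 0, 0, 0]]]
```

Request:
move_arm([
  [[0.02,-0.001,0,0,0,0],[0.04,-0.008,0,0,0,0],[0.057,-0.022,0,0,0,0],[0.066,-0.042,0,0,0,0],[0.068,-0.065,0,0,0,0],[0.063,-0.087,0,0,0,0],[0.051,-0.106,0,0,0,0],[0.034,-0.121,0,0,0,0],[0.013,-0.13,0,0,0,0],[-0.009,-0.132,0,0,0,0],[-0.031,-0.127,0,0,0,0],[-0.05,-0.115,0,0,0,0],[-0.065,-0.098,0,0,0,0],[-0.074,-0.077,0,0,0,0],[-0.076,-0.055,0,0,0,0],[-0.071,-0.033,0,0,0,0],[-0.059,-0.014,0,0,0,0],[-0.042,0.001,0,0,0,0],[-0.02,0.004,0,0,0,0],[0,0,0,0,0,0]],
])

```text
clock: 13.38
eef_pos: [586.4, 123.6, 89.4]
tool_rot: [-3.141, 0.0, 0.54]
force: [0.1, -0.5, -2.7]
width: 19.3
```

```bash
python3 look.py pics/t2.png
```

```text
[586.4 123.6  89.4] [ 0.1 -0.5 -2.7] 19.280868865846365 13.375 [-3.14143271e+00  3.43547569e-04  5.40418117e-01]
```

View pics/t2.png

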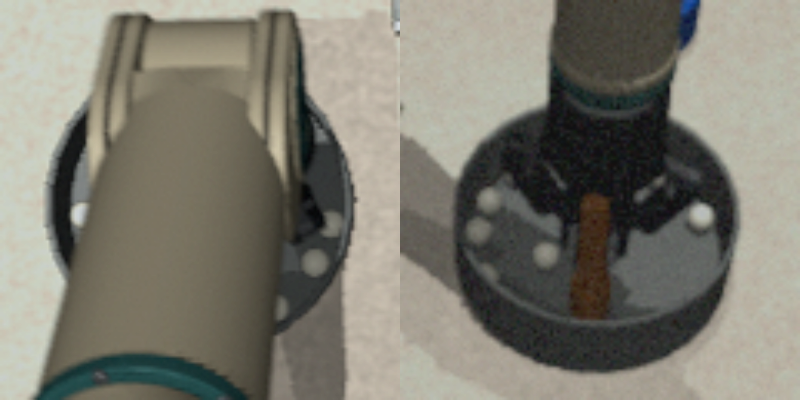

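Two turns done. Balls at scene crop (545,253), (488,200), (478,230), (490,270) and (700,215). Third turn will have the wavy radius.

Request:
move_arm([
  [[0.015,-0.012,0,0,0,0],[0.028,-0.022,0,0,0,0],[0.044,-0.03,0,0,0,0],[0.06,-0.044,0,0,0,0],[0.067,-0.065,0,0,0,0],[0.057,-0.085,0,0,0,0],[0.039,-0.096,0,0,0,0],[0.022,-0.102,0,0,0,0],[0.008,-0.109,0,0,0,0],[-0.008,-0.12,0,0,0,0],[-0.03,-0.124,0,0,0,0],[-0.049,-0.114,0,0,0,0],[-0.058,-0.093,0,0,0,0],[-0.056,-0.073,0,0,0,0],[-0.053,-0.056,0,0,0,0],[-0.054,-0.04,0,0,0,0],[-0.053,-0.019,0,0,0,0],[-0.042,0,0,0,0,0],[-0.021,0.007,0,0,0,0],[0,0,0,0,0,0]],
])

```text
clock: 15.98
eef_pos: [587.6, 121.7, 89.3]
tool_rot: [3.141, 0.0, 0.539]
force: [-0.1, 0.5, -1.5]
width: 19.2
```

Request:
move_arm([
  [[0,0,-0.015,0,0,0],[0,0,-0.035,0,0,0],[0,0,-0.06,0,0,0],[0,0,-0.085,0,0,0],[0,0,-0.1,0,0,0],[-0.03,0.041,-0.1,0,0,0],[-0.07,0.096,-0.1,0,0,0],[-0.1,0.138,-0.1,0,0,0],[-0.1,0.138,-0.1,0,0,0]],
])

```text
clock: 17.1
eef_pos: [570.1, -54.4, 189.7]
tool_rot: [3.139, 0.003, 0.531]
force: [0.2, 1.2, -1.9]
width: 19.5
```

```bash
python3 look.py pics/t3.png
```

```text
[570.1 -54.4 189.7] [ 0.2  1.2 -1.9] 19.499241014488163 17.1 [3.13853195e+00 3.02409822e-03 5.30598975e-01]
```

View pics/t3.png

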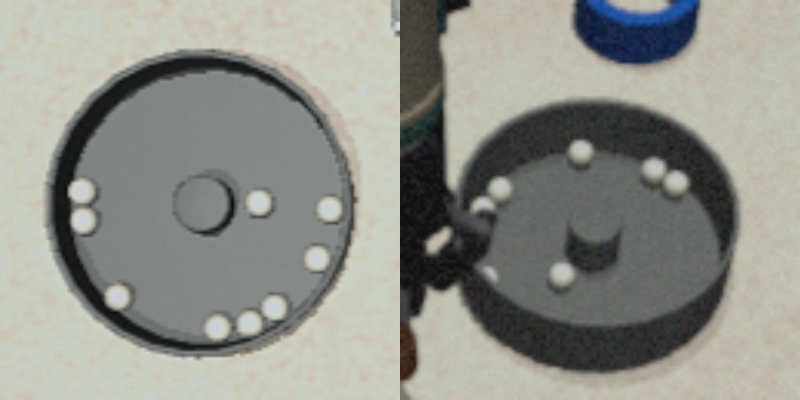

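```bash
cat > beads.py <<'E'
from h import *
O=np.array([[613.1,214.3],[573.9,243.8],[551.5,225],[530.5,243.3],[524.1,215.3],[506,188.1],[492.5,214.9],[493.9,130.9],[477.6,173.4]])
im=get_image('top'); g=cv2.cvtColor(im['color'],cv2.COLOR_BGR2GRAY)
m=(g>110).astype(np.uint8); mask=np.zeros_like(m); cv2.circle(mask,(246,266),46,1,-1)
n,l,st,c=cv2.connectedComponentsWithStats(m*mask)
P=[];
for i in range(1,n):
    if st[i,4]>10: P.append((ray(im,c[i],18)[:2],st[i,4]))
A=[]
for p,a in P:
    d=p-[550.8,172.5]; A.append(np.degrees(np.arctan2(d[1],d[0]))); print(a,p.round(),'r',np.hypot(*d).round(),'ang',A[-1].round(),'nearest orig',np.linalg.norm(O-p,axis=1).min().round(1))
A=np.sort(A);print(len(P),np.diff(np.r_[A,A[0]+360]).round())
E
python3 beads.py
```

```text
42 [559. 263.] r 91.0 ang 85.0 nearest orig 23.9
44 [554. 137.] r 36.0 ang -85.0 nearest orig 60.1
45 [550.  87.] r 86.0 ang -91.0 nearest orig 71.1
41 [539. 261.] r 89.0 ang 98.0 nearest orig 19.4
45 [515.  95.] r 86.0 ang -115.0 nearest orig 41.6
40 [485. 235.] r 90.0 ang 136.0 nearest orig 21.0
46 [480. 124.] r 86.0 ang -146.0 nearest orig 15.9
40 [469. 141.] r 88.0 ang -159.0 nearest orig 27.2
43 [465. 164.] r 86.0 ang -174.0 nearest orig 15.9
9 [ 15.  13.  31.  24.   5. 170.  13.  39.  49.]
```

All nine balls are in the bowl and all have moved, but a 170° gap remains on the upper side (top crop). I'll do one more controlled stir to even them out, starting with a fresh state reading.

```bash
python3 beads.py | tail -1; python3 - <<'E'
from h import *
s=ctrl.read_state();print(s['eef_pos'],s['clock'])
rows([(604,142,189.5,31),(604,142,89.5,31)])
y=np.radians(31)
def P(a,r): a=np.radians(a); return np.array([552+r*np.cos(a),172+r*np.sin(a)])
def seg(p0,L):
    out=[]
    for a,r in L:
        d=P(a,r)-P(*p0); out.append([round(float(d@[np.cos(y),np.sin(y)])/1000,3)+0.,round(float(d@[np.sin(y),-np.cos(y)])/1000,3)+0.,0,0,0,0])
    print(len(out),str([out]))
seg((-30,60),[(-10,58)]+[(a,55) for a in(10,30,50,70,90,105,115)]+[(115,64),(115,74)]+[(a,75) for a in(108,101,94,87,80,73,66)]+[(66,75),(66,65),(70,56)])
seg((70,56),[(a,55) for a in(90,110,130,148,161)]+[(161,64),(161,75)]+[(a,75) for a in(154,147,140,133,128)]+[(128,65),(132,56)])
E
```

```text
9 [ 15.  13.  31.  24.   5. 170.  13.  39.  49.]
[571.65484837 -44.93332989 189.17732565] 17.3
[[[0.1243,-0.1433,-0.0001,-0.001,0.0,0.002],[0.1243,-0.1432,0.0999,-0.001,0.0,0.002]]]
20 [[[0.015, -0.014, 0, 0, 0, 0], [0.022, -0.033, 0, 0, 0, 0], [0.026, -0.052, 0, 0, 0, 0], [0.023, -0.07, 0, 0, 0, 0], [0.014, -0.087, 0, 0, 0, 0], [-0.001, -0.1, 0, 0, 0, 0], [-0.014, -0.105, 0, 0, 0, 0], [-0.023, -0.107, 0, 0, 0, 0], [-0.022, -0.116, 0, 0, 0, 0], [-0.021, -0.126, 0, 0, 0, 0], [-0.012, -0.126, 0, 0, 0, 0], [-0.003, -0.123, 0, 0, 0, 0], [0.005, -0.119, 0, 0, 0, 0], [0.013, -0.115, 0, 0, 0, 0], [0.02, -0.109, 0, 0, 0, 0], [0.027, -0.103, 0, 0, 0, 0], [0.032, -0.095, 0, 0, 0, 0], [0.032, -0.095, 0, 0, 0, 0], [0.024, -0.09, 0, 0, 0, 0], [0.014, -0.088, 0, 0, 0, 0]]]
14 [[[-0.015, -0.012, 0, 0, 0, 0], [-0.033, -0.019, 0, 0, 0, 0], [-0.052, -0.019, 0, 0, 0, 0], [-0.068, -0.014, 0, 0, 0, 0], [-0.079, -0.007, 0, 0, 0, 0], [-0.085, -0.014, 0, 0, 0, 0], [-0.092, -0.022, 0, 0, 0, 0], [-0.084, -0.028, 0, 0, 0, 0], [-0.076, -0.032, 0, 0, 0, 0], [-0.068, -0.036, 0, 0, 0, 0], [-0.059, -0.038, 0, 0, 0, 0], [-0.053, -0.039, 0, 0, 0, 0], [-0.051, -0.029, 0, 0, 0, 0], [-0.054, -0.02, 0, 0, 0, 0]]]
```

Request:
move_arm([
  [[0.03,-0.035,0,0,0,0],[0.065,-0.075,0,0,0,0],[0.1,-0.116,0,0,0,0],[0.118,-0.137,0,0,0,0],[0.125,-0.145,0,0,0,0],[0.125,-0.145,0.01,0,0,0],[0.125,-0.145,0.03,0,0,0],[0.125,-0.145,0.055,0,0,0],[0.125,-0.145,0.08,0,0,0],[0.125,-0.145,0.1,0,0,0],[0.125,-0.145,0.1,0,0,0]],
])

```text
clock: 18.68
eef_pos: [603.4, 139.4, 87.9]
tool_rot: [3.141, 0.003, 0.538]
force: [-0.8, 0.5, -1.5]
width: 19.1
```

Request:
move_arm([
  [[0.015,-0.014,0,0,0,0],[0.022,-0.033,0,0,0,0],[0.026,-0.052,0,0,0,0],[0.023,-0.07,0,0,0,0],[0.014,-0.087,0,0,0,0],[-0.001,-0.1,0,0,0,0],[-0.014,-0.105,0,0,0,0],[-0.023,-0.107,0,0,0,0],[-0.022,-0.116,0,0,0,0],[-0.021,-0.126,0,0,0,0],[-0.012,-0.126,0,0,0,0],[-0.003,-0.123,0,0,0,0],[0.005,-0.119,0,0,0,0],[0.013,-0.115,0,0,0,0],[0.02,-0.109,0,0,0,0],[0.027,-0.103,0,0,0,0],[0.032,-0.095,0,0,0,0],[0.032,-0.095,0,0,0,0],[0.024,-0.09,0,0,0,0],[0.014,-0.088,0,0,0,0]],
])

```text
clock: 21.18
eef_pos: [570.2, 223.7, 89.2]
tool_rot: [3.142, 0.001, 0.541]
force: [-0.0, -0.0, -1.9]
width: 19.2
```

Request:
move_arm([
  [[-0.015,-0.012,0,0,0,0],[-0.033,-0.019,0,0,0,0],[-0.052,-0.019,0,0,0,0],[-0.068,-0.014,0,0,0,0],[-0.079,-0.007,0,0,0,0],[-0.085,-0.014,0,0,0,0],[-0.092,-0.022,0,0,0,0],[-0.084,-0.028,0,0,0,0],[-0.076,-0.032,0,0,0,0],[-0.068,-0.036,0,0,0,0],[-0.059,-0.038,0,0,0,0],[-0.053,-0.039,0,0,0,0],[-0.051,-0.029,0,0,0,0],[-0.054,-0.02,0,0,0,0]],
])

```text
clock: 22.92
eef_pos: [515.1, 212.7, 89.3]
tool_rot: [3.141, -0.0, 0.54]
force: [1.0, -0.6, -1.7]
width: 19.1
```

```bash
python3 look.py pics/t4.png; python3 - <<'E'
import numpy as np
y=np.radians(31)
def P(a,r): a=np.radians(a); return np.array([552+r*np.cos(a),172+r*np.sin(a)])
def seg(p0,L):
    out=[]
    for a,r in L:
        d=P(a,r)-P(*p0); out.append([round(float(d@[np.cos(y),np.sin(y)])/1000,3)+0.,round(float(d@[np.sin(y),-np.cos(y)])/1000,3)+0.,0,0,0,0])
    print(len(out),str([out]))
seg((132,56),[(a,55) for a in(150,170,190,210,230,245,257)]+[(257,64),(257,74)]+[(a,75) for a in(264,271,278,285,290)]+[(290,65),(292,60)])
E
```

```text
[515.1 212.7  89.3] [ 1.  -0.6 -1.7] 19.08002129207736 22.925 [ 3.14089579e+00 -6.42463578e-05  5.40285665e-01]
16 [[[-0.016, 0.007, 0, 0, 0, 0], [-0.031, 0.019, 0, 0, 0, 0], [-0.041, 0.035, 0, 0, 0, 0], [-0.044, 0.054, 0, 0, 0, 0], [-0.041, 0.073, 0, 0, 0, 0], [-0.035, 0.086, 0, 0, 0, 0], [-0.028, 0.095, 0, 0, 0, 0], [-0.034, 0.101, 0, 0, 0, 0], [-0.041, 0.108, 0, 0, 0, 0], [-0.034, 0.115, 0, 0, 0, 0], [-0.027, 0.12, 0, 0, 0, 0], [-0.019, 0.124, 0, 0, 0, 0], [-0.01, 0.127, 0, 0, 0, 0], [-0.004, 0.129, 0, 0, 0, 0], [-0.002, 0.119, 0, 0, 0, 0], [0.001, 0.114, 0, 0, 0, 0]]]
```

View pics/t4.png

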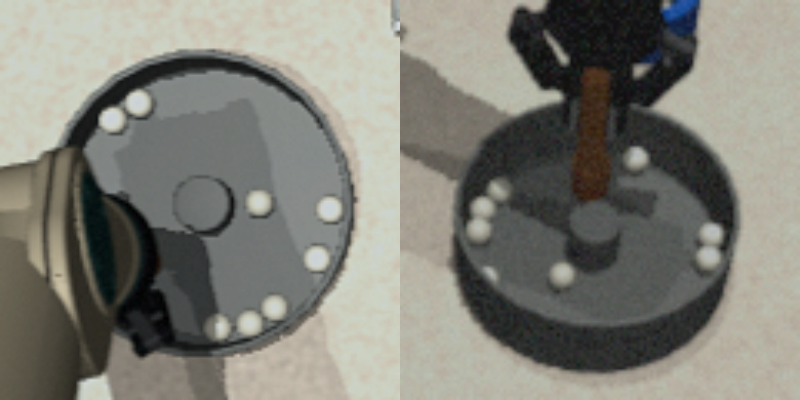

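The two balls moved to the upper left as planned (top crop (113,120) and (138,102)). Now the last stroke.

Request:
move_arm([
  [[-0.016,0.007,0,0,0,0],[-0.031,0.019,0,0,0,0],[-0.041,0.035,0,0,0,0],[-0.044,0.054,0,0,0,0],[-0.041,0.073,0,0,0,0],[-0.035,0.086,0,0,0,0],[-0.028,0.095,0,0,0,0],[-0.034,0.101,0,0,0,0],[-0.041,0.108,0,0,0,0],[-0.034,0.115,0,0,0,0],[-0.027,0.12,0,0,0,0],[-0.019,0.124,0,0,0,0],[-0.01,0.127,0,0,0,0],[-0.004,0.129,0,0,0,0],[-0.002,0.119,0,0,0,0],[0.001,0.114,0,0,0,0],[0.001,0.114,-0.015,0,0,0],[0.001,0.114,-0.04,0,0,0],[0.001,0.114,-0.07,0,0,0],[0.001,0.114,-0.1,0,0,0]],
])

```text
clock: 25.52
eef_pos: [573.8, 116.6, 191.2]
tool_rot: [-3.142, -0.0, 0.541]
force: [0.6, 0.6, -3.7]
width: 19.4
```

```bash
python3 - <<'E'
from h import *
s=ctrl.read_state();print(s['eef_pos'],s['clock'],s['force'],s['width'])
rows([(566,-113,189.5,31)])
E
```

```text
[573.76038173 116.5684076  191.24318317] 25.525 [ 0.63576898  0.62426072 -3.65550337] 19.40843856525811
[[[-0.1248,0.1928,0.0017,0.0,0.0,-0.001]]]
```

Request:
move_arm([
  [[-0.02,0.031,0,0,0,0],[-0.045,0.07,0,0,0,0],[-0.07,0.108,0,0,0,0],[-0.095,0.147,0,0,0,0],[-0.115,0.178,0,0,0,0],[-0.125,0.193,0,0,0,0],[-0.125,0.193,0,0,0,0],[-0.125,0.193,0,0,0,0]],
])

```text
clock: 26.52
eef_pos: [566.5, -110.6, 189.3]
tool_rot: [-3.14, -0.001, 0.543]
force: [0.3, 1.3, -1.2]
width: 19.3
```

```bash
python3 beads.py;python3 look.py pics/t5.png; python3 - <<'E'
from h import *
rows([(566,-113,81.5,31)])
E
```

```text
43 [623. 224.] r 89.0 ang 36.0 nearest orig 14.0
43 [611. 242.] r 92.0 ang 49.0 nearest orig 28.2
44 [573. 152.] r 30.0 ang -44.0 nearest orig 74.5
44 [568.  88.] r 86.0 ang -78.0 nearest orig 85.8
43 [521. 259.] r 92.0 ang 109.0 nearest orig 18.7
44 [516.  94.] r 86.0 ang -114.0 nearest orig 43.0
48 [480. 124.] r 86.0 ang -146.0 nearest orig 15.7
43 [469. 141.] r 88.0 ang -159.0 nearest orig 27.0
45 [465. 164.] r 86.0 ang -175.0 nearest orig 15.5
9 [15. 13. 32. 36. 35. 79. 14. 60. 76.]
[ 566.5 -110.4  189.3] [ 0.8 -0.2 -1.4] 19.52781061691139 26.575 [-3.14008418e+00 -6.90124862e-04  5.44015817e-01]
[[[-0.0015,0.0016,0.1077,-0.001,0.0,0.003]]]
```

View pics/t5.png

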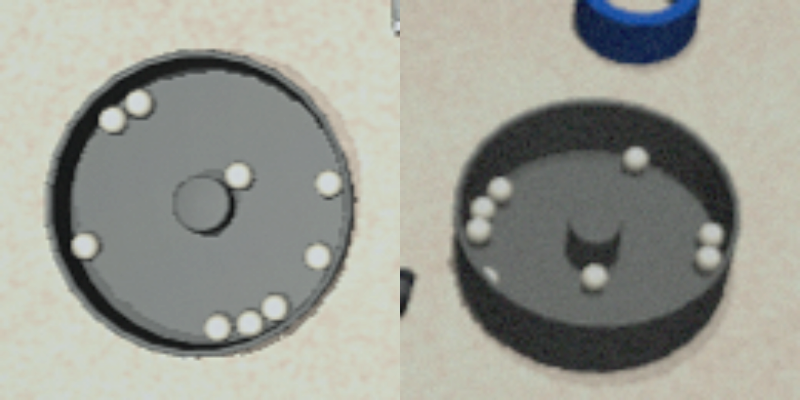

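The balls are well spread now (largest gap 79°). But three or four lie only about 15 mm from an original ball spot, and I can't tell which ball is which. I have time, so I'll nudge those along with short strokes before parking the stick.

```bash
python3 - <<'E'
from h import *
print(ctrl.read_state()['eef_pos'])
rows([(494,187.5,189.5,31),(494,187.5,89.5,31)])
y=np.radians(31)
def P(a,r): a=np.radians(a); return np.array([552+r*np.cos(a),172+r*np.sin(a)])
def seg(p0,L):
    out=[]
    for a,r in L:
        d=P(a,r)-P(*p0); out.append([round(float(d@[np.cos(y),np.sin(y)])/1000,3)+0.,round(float(d@[np.sin(y),-np.cos(y)])/1000,3)+0.,0,0,0,0])
    print(len(out),str([out]))
seg((165,60),[(166,68),(167,75)]+[(a,75) for a in(174,181,187,193,193)]+[(193,66),(190,57)]+[(a,55) for a in(172,153,134,115,100,90)])
seg((90,55),[(90,65),(90,75)]+[(a,75) for a in(97,104,110,110)]+[(110,66),(107,57)]+[(a,55) for a in(88,68,52,42.5)]+[(42.5,65),(42.5,72),(42.5,77),(38,76),(34,75),(34,66),(33,58)])
E
```

```text
[ 566.46350929 -110.98852897  189.21456323]
[[[0.0924,-0.2929,0.0,-0.001,0.0,0.003],[0.0924,-0.2928,0.1,-0.001,0.0,0.003]]]
15 [[[-0.006, -0.005, 0, 0, 0, 0], [-0.012, -0.009, 0, 0, 0, 0], [-0.018, -0.002, 0, 0, 0, 0], [-0.023, 0.006, 0, 0, 0, 0], [-0.027, 0.013, 0, 0, 0, 0], [-0.03, 0.02, 0, 0, 0, 0], [-0.03, 0.02, 0, 0, 0, 0], [-0.021, 0.023, 0, 0, 0, 0], [-0.012, 0.023, 0, 0, 0, 0], [-0.001, 0.009, 0, 0, 0, 0], [0.013, -0.003, 0, 0, 0, 0], [0.029, -0.01, 0, 0, 0, 0], [0.047, -0.012, 0, 0, 0, 0], [0.061, -0.008, 0, 0, 0, 0], [0.07, -0.004, 0, 0, 0, 0]]]
19 [[[0.005, -0.009, 0, 0, 0, 0], [0.01, -0.017, 0, 0, 0, 0], [0.002, -0.021, 0, 0, 0, 0], [-0.006, -0.025, 0, 0, 0, 0], [-0.014, -0.026, 0, 0, 0, 0], [-0.014, -0.026, 0, 0, 0, 0], [-0.016, -0.018, 0, 0, 0, 0], [-0.015, -0.008, 0, 0, 0, 0], [0.002, 0.001, 0, 0, 0, 0], [0.016, 0.014, 0, 0, 0, 0], [0.023, 0.027, 0, 0, 0, 0], [0.026, 0.036, 0, 0, 0, 0], [0.035, 0.034, 0, 0, 0, 0], [0.042, 0.033, 0, 0, 0, 0], [0.047, 0.032, 0, 0, 0, 0], [0.047, 0.038, 0, 0, 0, 0], [0.047, 0.043, 0, 0, 0, 0], [0.038, 0.044, 0, 0, 0, 0], [0.03, 0.045, 0, 0, 0, 0]]]
```

Request:
move_arm([
  [[0.01,-0.032,0,0,0,0],[0.025,-0.08,0,0,0,0],[0.042,-0.134,0,0,0,0],[0.059,-0.188,0,0,0,0],[0.076,-0.242,0,0,0,0],[0.086,-0.274,0,0,0,0],[0.092,-0.293,0,0,0,0],[0.092,-0.293,0,0,0,0],[0.092,-0.293,0.02,0,0,0],[0.092,-0.293,0.045,0,0,0],[0.092,-0.293,0.07,0,0,0],[0.092,-0.293,0.09,0,0,0],[0.092,-0.293,0.1,0,0,0],[0.092,-0.293,0.1,0,0,0]],
])

```text
clock: 28.42
eef_pos: [494.2, 184.7, 89.0]
tool_rot: [3.141, 0.001, 0.54]
force: [-0.1, -0.5, -1.5]
width: 19.1
```

Request:
move_arm([
  [[-0.006,-0.005,0,0,0,0],[-0.012,-0.009,0,0,0,0],[-0.018,-0.002,0,0,0,0],[-0.023,0.006,0,0,0,0],[-0.027,0.013,0,0,0,0],[-0.03,0.02,0,0,0,0],[-0.03,0.02,0,0,0,0],[-0.021,0.023,0,0,0,0],[-0.012,0.023,0,0,0,0],[-0.001,0.009,0,0,0,0],[0.013,-0.003,0,0,0,0],[0.029,-0.01,0,0,0,0],[0.047,-0.012,0,0,0,0],[0.061,-0.008,0,0,0,0],[0.07,-0.004,0,0,0,0]],
])

```text
clock: 30.3
eef_pos: [552.5, 227.0, 89.1]
tool_rot: [-3.141, -0.0, 0.543]
force: [0.2, -0.5, -2.3]
width: 19.3
```

Request:
move_arm([
  [[0.005,-0.009,0,0,0,0],[0.01,-0.017,0,0,0,0],[0.002,-0.021,0,0,0,0],[-0.006,-0.025,0,0,0,0],[-0.014,-0.026,0,0,0,0],[-0.014,-0.026,0,0,0,0],[-0.016,-0.018,0,0,0,0],[-0.015,-0.008,0,0,0,0],[0.002,0.001,0,0,0,0],[0.016,0.014,0,0,0,0],[0.023,0.027,0,0,0,0],[0.026,0.036,0,0,0,0],[0.035,0.034,0,0,0,0],[0.042,0.033,0,0,0,0],[0.047,0.032,0,0,0,0],[0.047,0.038,0,0,0,0],[0.047,0.043,0,0,0,0],[0.038,0.044,0,0,0,0],[0.03,0.045,0,0,0,0]],
])

```text
clock: 32.67
eef_pos: [601.2, 202.9, 89.6]
tool_rot: [-3.141, -0.002, 0.542]
force: [1.2, -0.1, -1.8]
width: 19.2
```

Request:
move_arm([
  [[0,0,-0.02,0,0,0],[0,0,-0.045,0,0,0],[0,0,-0.075,0,0,0],[0,0,-0.1,0,0,0],[0,0,-0.1,0,0,0]],
])

```text
clock: 33.3
eef_pos: [602.8, 202.9, 191.8]
tool_rot: [3.141, -0.006, 0.542]
force: [0.9, -0.1, -2.2]
width: 19.5
```

```bash
python3 - <<'E'
from h import *
s=ctrl.read_state();print(s['eef_pos'],s['clock'],s['force'],s['width'])
rows([(566,-113,189.5,31)])
E
```

```text
[602.79507606 202.9366561  191.78914688] 33.3 [ 0.86791449 -0.14681246 -2.24961448] 19.52669765344036
[[[-0.1944,0.2517,0.0013,0.001,-0.006,0.001]]]
```

Request:
move_arm([
  [[-0.02,0.026,0,0,0,0],[-0.05,0.065,0,0,0,0],[-0.085,0.11,0,0,0,0],[-0.12,0.155,0,0,0,0],[-0.155,0.2,0,0,0,0],[-0.18,0.233,0,0,0,0],[-0.194,0.251,0,0,0,0],[-0.194,0.251,0,0,0,0],[-0.194,0.251,0,0,0,0],[-0.194,0.251,0,0,0,0]],
])

```text
clock: 34.55
eef_pos: [564.2, -111.2, 188.9]
tool_rot: [-3.141, -0.0, 0.544]
force: [0.6, 0.5, -0.9]
width: 18.9
```

```bash
python3 beads.py;python3 look.py pics/t6.png; python3 - <<'E'
from h import *
rows([(566,-113,81.5,31)])
b=get_image('scene');cv2.imwrite('pics/s6.png',np.clip(cv2.resize(b['color'][170:320,200:350],(600,600))*1.6,0,255).astype(np.uint8))
E
```

```text
44 [625. 221.] r 89.0 ang 33.0 nearest orig 14.1
43 [612. 240.] r 92.0 ang 48.0 nearest orig 26.0
44 [573. 152.] r 30.0 ang -44.0 nearest orig 74.5
44 [568.  88.] r 86.0 ang -78.0 nearest orig 85.8
47 [520.  92.] r 86.0 ang -111.0 nearest orig 46.3
48 [501. 101.] r 87.0 ang -125.0 nearest orig 30.6
43 [488. 236.] r 90.0 ang 135.0 nearest orig 21.9
42 [486. 115.] r 87.0 ang -138.0 nearest orig 17.8
43 [475. 132.] r 86.0 ang -152.0 nearest orig 19.1
9 [13. 14. 13. 33. 35. 77. 15. 87. 73.]
[ 564.3 -111.5  189. ] [ 0.4 -0.3 -1.2] 19.576708645493024 34.6 [-3.14083992e+00 -2.56488558e-04  5.43421619e-01]
[[[0.0011,0.0017,0.1077,0.0,0.0,0.002]]]
```

View pics/t6.png

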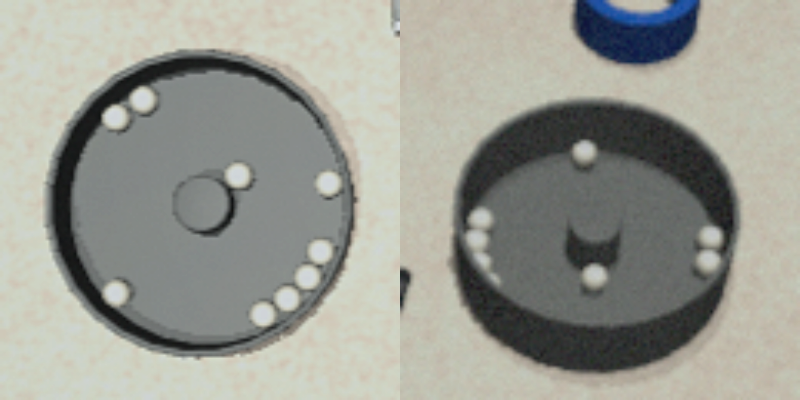

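View pics/s6.png

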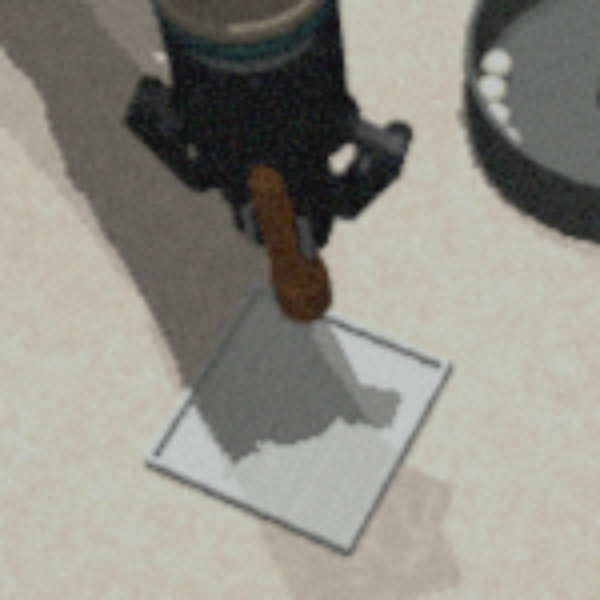

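The balls are well spread. But the pair at upper left barely moved, so the wedge stroke may have pressed a ball against the wall and tilted the stick. I'll check the stick against its expected projection.

```bash
python3 - <<'E'
from h import *
s=ctrl.read_state(); b=get_image('scene'); p=np.array(s['eef_pos']); print(p)
# old held image g2 pose for reference
big=cv2.resize(b['color'][190:270,235:315],(640,640),interpolation=cv2.INTER_CUBIC); big=np.clip(big*1.8,0,255).astype(np.uint8)
for dz,r in((-77.6,15),(-43.6,15),(-43.6,10),(62.4,14)):
    pts=np.array([proj(b,p+[r*np.cos(a),r*np.sin(a),dz]) for a in np.linspace(0,6.3,60)])
    cv2.polylines(big,[np.int32((pts-[235,190]+.5)*8)],True,(0,255,0),1)
cv2.imwrite('pics/tilt.png',big)
r=models.cut_out('scene','stick_center')
for k in r[:2]:
    ys,xs=np.where(k['pixels']); print(k['score'],len(xs),xs.min(),xs.max(),ys.min(),ys.max())
E
```

```text
[ 564.14896131 -112.38070117  189.25805822]
0.76 402 262 282 212 250
```

View pics/tilt.png

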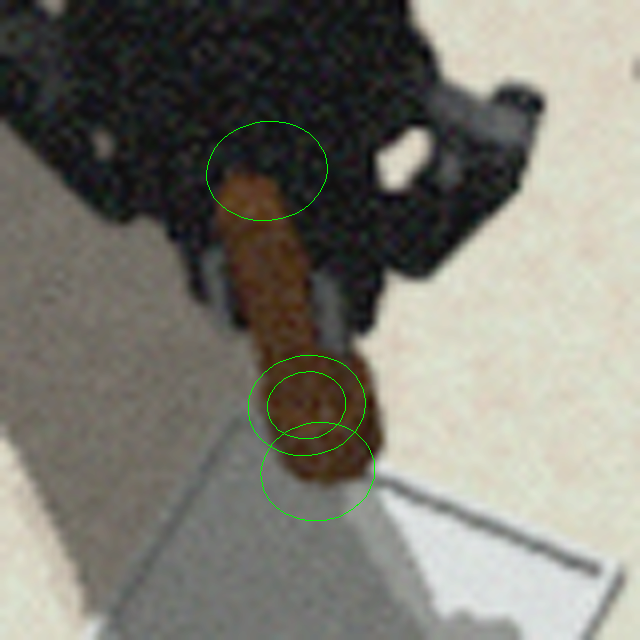

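```bash
python3 -c "
import cv2
a=cv2.imread('pics/g2.png')[:,400:]; cv2.imwrite('pics/g2b.png',cv2.resize(a[93+0:93+230,80:310],(640,640),interpolation=cv2.INTER_CUBIC))"
```

```text
(no output)
```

View pics/g2b.png

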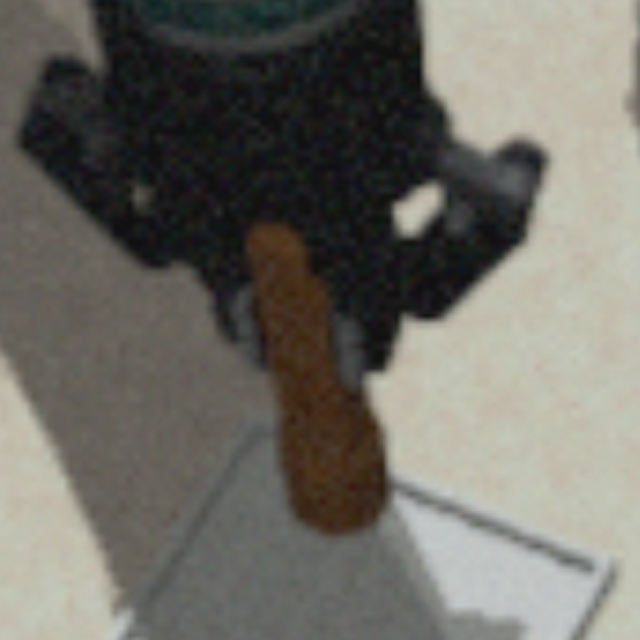

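```bash
cat > tilt.py <<'E'
from h import *
from scipy.optimize import differential_evolution as DE
b=get_image('scene'); s=ctrl.read_state(); p=np.array(s['eef_pos'])
r=models.cut_out('scene','stick_center')[0]['pixels'].astype(np.uint8)
hsv=cv2.cvtColor(b['color'],cv2.COLOR_BGR2HSV)
m=((hsv[...,0]<18)&(hsv[...,1]>110)&(hsv[...,2]>25)).astype(np.uint8)
roi=np.zeros_like(m); roi[205:265,250:300]=1; m*=roi; 
n,l,st,c=cv2.connectedComponentsWithStats(m); k=1+np.argmax(st[1:,4]); m=(l==k).astype(np.uint8)
print(m.sum(), r.sum(), (m&r).sum())
y=np.radians(31); X=np.array([np.cos(y),np.sin(y),0])
def model(p,phi,s,psi=0,off=(0,0),S=4):
    g=p+[0,0,19]; Rm=(R.from_rotvec(X*phi)*R.from_rotvec(np.array([-np.sin(y),np.cos(y),0])*psi)).as_matrix()
    out=np.zeros((80*S,80*S),np.uint8)
    def put(P):
        q=np.array([proj(b,g+Rm@(np.array(v)+[0,0,s])) for v in P]); q=q-[235,190]+np.array(off)+.5
        cv2.fillConvexPoly(out,cv2.convexHull(np.int32(np.round(q*S))),1)
    A=np.linspace(0,6.28,24)
    put([(15*np.cos(a),15*np.sin(a),z) for a in A for z in(-96.6,-62.6)])
    put([(10*(i*np.cos(y)-j*np.sin(y)),10*(i*np.sin(y)+j*np.cos(y)),z) for i in(-1,1) for j in(-1,1) for z in(-62.6,43.4)])
    return out
M=cv2.resize(m[190:270,235:315],(320,320),interpolation=cv2.INTER_NEAREST)
def loss(v): # top hidden by gripper maybe: ignore area above the mask
    o=model(p,v[0],v[1],0,(v[2],v[3])); return (o!=M).sum()/max(1,M.sum())
for bnd in ([(-.3,.3),(-.01,.01),(-3,3),(-3,3)],[(-.001,.001),(-.01,.01),(-3,3),(-3,3)],[(-.3,.3),(-8,8),(-2.5,2.5),(-2.5,2.5)]):
    res=DE(loss,bnd,maxiter=40,popsize=10,seed=1); print(res.x.round(3),np.degrees(res.x[0]).round(1),res.fun)
E
python3 tilt.py
```

```text
316 392 301
[ 0.214 -0.007 -1.074  2.639] 12.2 0.7041139240506329
[ 0.     0.008  0.218 -2.681] 0.0 1.1109572784810127
[ 0.205 -6.872 -1.428  1.43 ] 11.7 0.6876977848101266
```

```bash
cat >> tilt.py <<'E'
base=np.clip(cv2.resize(b['color'][190:270,235:315],(400,400),interpolation=cv2.INTER_CUBIC)*2.2,0,255).astype(np.uint8)
ims=[]
for phi in (0.0,0.2):
    v=base.copy(); o=cv2.resize(model(p,phi,0,0,(0,0)),(400,400),interpolation=cv2.INTER_NEAREST)
    cs,_=cv2.findContours(o,0,1); cv2.drawContours(v,cs,-1,(0,255,0),1); ims.append(v)
cv2.imwrite('pics/tilt2.png',np.hstack(ims))
E
sed -i 's/^for bnd in.*/for bnd in []:/' tilt.py; python3 tilt.py
```

```text
325 428 323
```

View pics/tilt2.png

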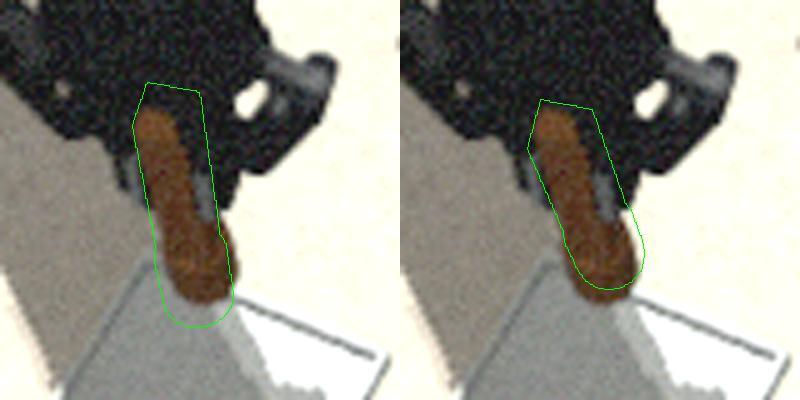

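```bash
cat >> tilt.py <<'E'
g2=cv2.imread('pics/g2.png')[:,400:]
k=400/150
c=g2[int(round(40*k)):int(round(120*k)),int(round(35*k)):int(round(115*k))]
v=cv2.resize(c,(400,400),interpolation=cv2.INTER_CUBIC)
L=[]
for phi,src,pp in((0,v,np.array([566.2,-113,181.3])),(0.08,base,p),(0.12,base,p),(0.16,base,p)):
    v=src.copy(); o=cv2.resize(model(pp,phi,0,0,(0,0)),(400,400),interpolation=cv2.INTER_NEAREST)
    cs,_=cv2.findContours(o,0,1); cv2.drawContours(v,cs,-1,(0,255,0),1); L.append(cv2.resize(v[50:350,80:300],(200,273)))
cv2.imwrite('pics/tilt3.png',np.hstack(L))
E
python3 tilt.py
```

```text
311 430 311
```

View pics/tilt3.png

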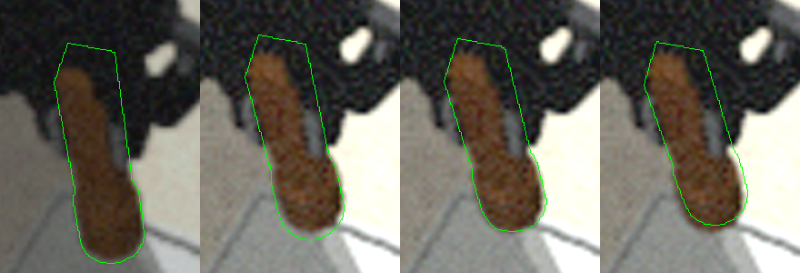

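The overlay at lift-off fits zero tilt. Now about 0.12 rad about the jaw axis fits best, so the stick has pivoted 7° in the pads. I'll tilt the tool back by that amount so the stick is set down upright.

```bash
python3 - <<'E'
from h import *
s=ctrl.read_state(); M=R.from_euler('xyz',s['tool_rot']); p=np.array(s['eef_pos'])
print(p,s['clock'])
N=M*R.from_rotvec([-.12,0,0]); zt=N.as_matrix()[:,2]; print(zt, N.as_matrix()[:,0])
for z in(150,100.8): 
    t=np.array([566,-114,z])+19*zt; print(t,(M.inv().apply(t-p)/1000).round(4))
E
```

```text
[ 564.01267807 -113.24824007  189.29706879] 35.15
[ 0.06164084 -0.10262719 -0.99280817] [ 8.57233659e-01  5.14927621e-01 -5.00924011e-06]
[ 567.17117594 -115.94991663  131.13664473] [0.0013 0.0039 0.0582]
[ 567.17117594 -115.94991663   81.93664473] [0.0013 0.0039 0.1074]
```

Request:
move_arm([
  [[0,0.001,0.01,-0.03,0,0],[0,0.002,0.025,-0.07,0,0],[0.001,0.003,0.04,-0.1,0,0],[0.001,0.004,0.058,-0.12,0,0],[0.001,0.004,0.075,-0.12,0,0],[0.001,0.004,0.09,-0.12,0,0],[0.001,0.004,0.098,-0.12,0,0],[0.001,0.004,0.098,-0.12,0,0],[0.001,0.004,0.098,-0.12,0,0]],
])

```text
clock: 36.28
eef_pos: [567.3, -116.4, 91.7]
tool_rot: [3.021, -0.001, 0.541]
force: [0.0, 0.5, -2.0]
width: 19.3
```

```bash
python3 - <<'E'
from h import *
s=ctrl.read_state(); print(np.round(s['eef_pos'],1),s['tool_rot'],s['force'])
b=get_image('scene'); big=np.clip(cv2.resize(b['color'][215:295,235:315],(640,640),interpolation=cv2.INTER_CUBIC)*1.8,0,255).astype(np.uint8)
zt=R.from_euler('xyz',s['tool_rot']).as_matrix()[:,2]; g=np.array(s['eef_pos'])-19*zt; print(g)
for dz,r in((-96.6,15),(-62.6,15),(43.4,10)):
    pts=np.array([proj(b,g+[r*np.cos(a),r*np.sin(a),dz]) for a in np.linspace(0,6.3,60)])
    cv2.polylines(big,[np.int32((pts-[235,215]+.5)*8)],True,(0,255,0),1)
cv2.imwrite('pics/p1.png',big)
E
```

```text
[ 567.3 -116.4   91.7] [ 3.02105256e+00 -7.00524072e-04  5.40697044e-01] [ 0.0390064   0.46413296 -1.95292212]
[ 566.14896351 -114.45074074  110.58731704]
```

View pics/p1.png

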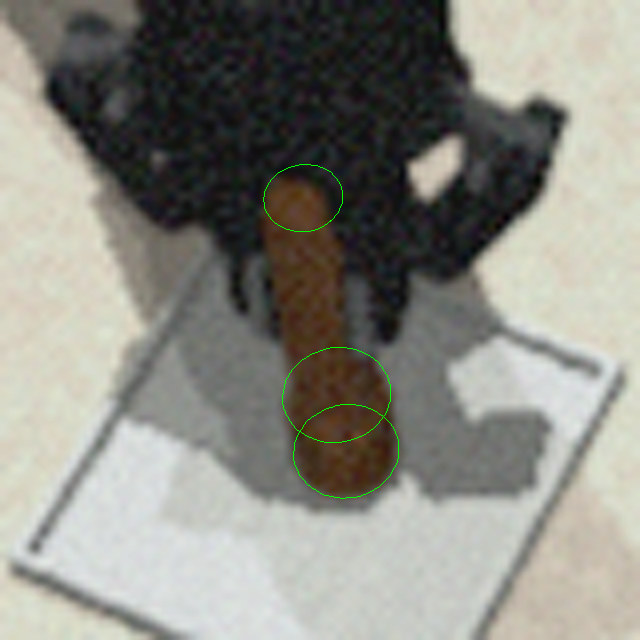

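Request:
move_arm([
  [[0,-0.0005,0.004,0,0,0],[0,-0.0008,0.007,0,0,0],[0,-0.001,0.0085,0,0,0],[0,-0.001,0.009,0,0,0],[0,-0.001,0.009,0,0,0],[0,-0.001,0.009,0,0,0]],
])

```text
clock: 37.08
eef_pos: [567.1, -116.2, 82.3]
tool_rot: [3.022, -0.0, 0.541]
force: [0.1, 0.0, -1.0]
width: 18.9
```

```bash
python3 - <<'E'
from h import *
for i in range(2):
    get_image('top'); s=ctrl.read_state(); print(np.round(s['eef_pos'],1),s['force'],s['torque'])
E
```

```text
[ 567.  -116.2   82.3] [ 0.52604358  0.06953146 -1.35898676] [0.17668446 0.07260552 0.03979542]
[ 567.  -116.2   82.3] [-0.6094632  -0.09169132 -1.20900762] [0.14736592 0.07684    0.03757953]
```

Request:
move_arm([
  [[0,0,0.0005,0,0,0],[0,0,0.001,0,0,0],[0,0,0.001,0,0,0]],
])

```text
clock: 37.55
eef_pos: [567.2, -116.4, 82.0]
tool_rot: [3.021, -0.0, 0.541]
force: [-1.1, 0.5, 5.1]
width: 19.4
```

Contact, with 5 N upward. Now I'll open the jaws in place, then retreat along the tool axis.

Request:
move_arm([
  [[0,0,0,0,0,0],[0,0,0,0,0,0],[0,0,0,0,0,0],[0,0,0,0,0,0],[0,0,0,0,0,0]],
], jaw=1)

```text
clock: 38.17
eef_pos: [567.0, -116.3, 81.2]
tool_rot: [3.022, 0.0, 0.541]
force: [0.0, -0.2, -0.6]
width: 85.5
```

```bash
python3 - <<'E'
from h import *
b=get_image('scene'); big=np.clip(cv2.resize(b['color'][215:295,235:315],(480,480),interpolation=cv2.INTER_CUBIC)*1.8,0,255).astype(np.uint8)
cv2.imwrite('pics/p2.png',big); s=ctrl.read_state(); print(s['force'],s['width'])
E
```

```text
[ 0.58837264  0.05236723 -0.47235198] 85.20153472293899
```

View pics/p2.png

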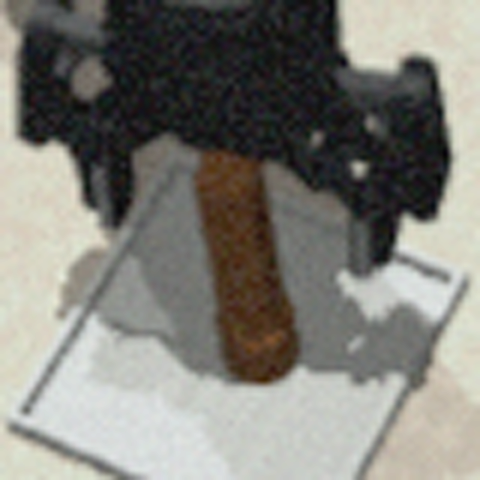

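Request:
move_arm([
  [[0,0.001,-0.01,0,0,0],[0,0.004,-0.03,0,0,0],[0,0.006,-0.05,0,0,0],[0,0.01,-0.08,0,0,0],[0,0.013,-0.11,0,0,0],[0,0.018,-0.15,0,0,0],[0,0.022,-0.18,0,0,0],[0,0.022,-0.18,0.12,0,0],[0,0.022,-0.18,0.12,0,0]],
])

```text
clock: 39.35
eef_pos: [567.7, -119.3, 263.6]
tool_rot: [3.139, -0.001, 0.537]
force: [-1.5, -0.5, 0.0]
width: 85.4
```

```bash
python3 - <<'E'
from h import *
rows([(430,30,262,31)])
a=get_image('top');b=get_image('scene')
cv2.imwrite('pics/f_scene.png',b['color'])
cv2.imwrite('pics/f_top.png',np.clip(cv2.resize(a['color'][190:350,120:440],(800,400))*1.6,0,255).astype(np.uint8))
E
```

```text
[[[-0.042,-0.1988,0.0009,0.003,-0.001,-0.004]]]
```

View pics/f_scene.png

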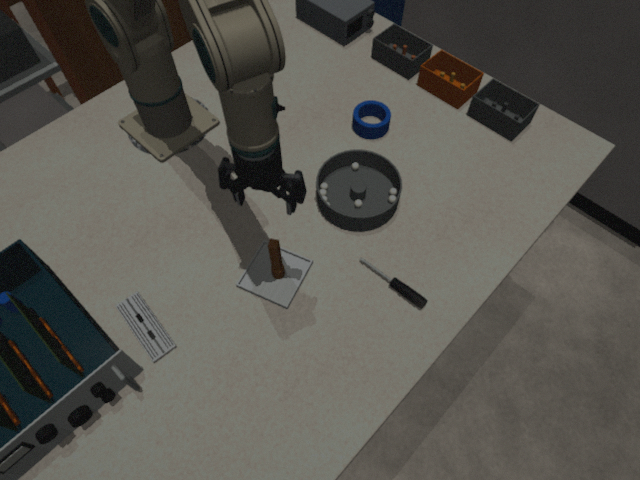

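View pics/f_top.png

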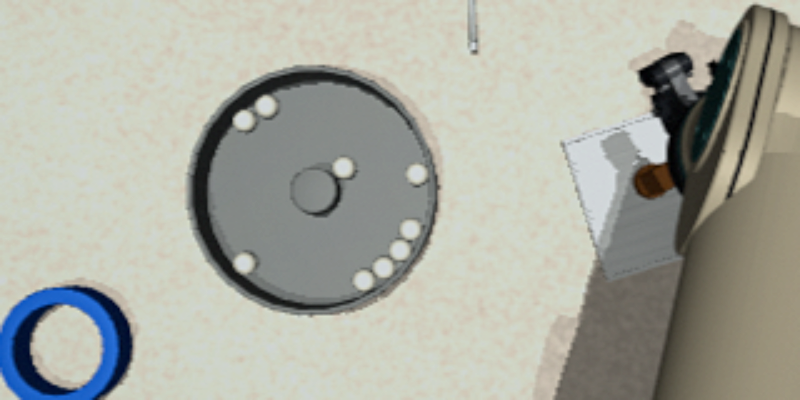

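The stick stands upright and free on the tray (scene (277,260)). All nine balls are in the bowl and spread, and the tape, driver and breadboard are where they were. Handing in.

```bash
python3 - <<'E'
from h import *
print(job.finish_job())
E
```

```text
the job is handed in; nothing more can be done
None
```

I stirred the balls round the post, stood the stick upright on its tray again, let go and handed the job in at about 39 s.

**Stirring:** I made three full turns with the stick's foot about 4 mm above the bowl's floor. These left a 170° gap, so I added some shorter strokes round the post to even the balls out. The total is therefore somewhat more than three turns.

**Last checks:**
- **Balls:** all nine are in the bowl with none spilled. The largest gap is now about 87°, down from about 176° at the start, and four balls lie in the part that was empty.
- **Stick:** it had pivoted about 7° in the grip during the strokes. I tilted the tool back by that much before setting it down, and it stands upright and free on the tray.
- **Other things:** the tape, breadboard and driver look unmoved. The wrist force read no more than about 5 N at the end of each move; peaks within a move were not recorded.

**What I could not confirm:**
- **Ball identity:** the balls look alike, so I could not track each one. The nearest any ball now lies to a starting spot is 14 mm, and two others are within 20 mm. They could be different balls from the ones that started there.
- **Failed stroke:** the last stroke, meant to part the two balls on the upper left of the top picture, barely moved them.

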